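Close the flow cell evenly

TASK

Close the flow cell: tighten its four red crank screws clockwise, crosswise (opposite ones one after the other) and a little at a time, in at least two rounds, so that the steel cover goes down level, until it is fully home and all four screws are snug. Stop at snug, never force a screw, and leave everything else on the bench as it is.

Things in the scene. Friction and masses are not known exactly. Their poses are not given: they have to be found in the camera images.
- cell: base of the flow cell, fixed to the bench: clear square block 180 x 180 mm, 30 mm high, four vertical studs on a 110 mm square. Origin: centre of its underside, z up. Steel guides at mid-edge, 48 mm high.
- cover: steel end plate, 150 x 150 x 12 mm, about 0.7 kg; origin: centre of its underside, z up. Spring pins hold its underside 41 mm above the bench (top face 53 mm); it must be drawn down onto hard brass seats under the four screws, 1.6 to 4.4 mm below that (not known better, same for all four). The springs push back with 2 to 8 N a screw.
- crank_a: small red crank of a clamp screw on the cell frame's +x +y corner (screw axis vertical, 55 mm from the cell's centre along each cell axis); opposite (diagonal) one: crank_c. Origin: on the screw axis where its 40 mm brass foot bears on the cover (53 mm above the bench at first). Its own x points from the axis to the black handle; arm 10 to 16 mm above the origin.
- grip_a (a point): middle of the black upright handle of crank_a: a freely spinning sleeve 14 mm across, 17 to 50 mm above the crank's origin (this point 40 mm), 30 mm from the screw axis. Hold it from above and lead it round the axis; no wrist turn is needed.
- screw_a (a joint): how far screw a is in, m. Cranking clockwise seen from above tightens; it sinks 0.002 per rad (follow it down). Starts 0 to 0.0004; 0.2 mm slack to the cover at 0. Push needed at the handle, along its path: under 4 N running down; once the cover meets its seat it climbs about 2 N per 0.05 rad: 9 to 13 N is snug, 17 N overloads the cell. Stays where left.
- crank_b: small red crank of a clamp screw on the cell frame's -x +y corner (screw axis vertical, 55 mm from the cell's centre along each cell axis); opposite (diagonal) one: crank_d. Origin: on the screw axis where its 40 mm brass foot bears on the cover (53 mm above the bench at first). Its own x points from the axis to the black handle; arm 10 to 16 mm above the origin.
- grip_b (a point): middle of the black upright handle of crank_b: a freely spinning sleeve 14 mm across, 17 to 50 mm above the crank's origin (this point 40 mm), 30 mm from the screw axis. Hold it from above and lead it round the axis; no wrist turn is needed.
- screw_b (a joint): how far screw b is in, m. Cranking clockwise seen from above tightens; it sinks 0.002 per rad (follow it down). Starts 0 to 0.0004; 0.2 mm slack to the cover at 0. Push needed at the handle, along its path: under 4 N running down; once the cover meets its seat it climbs about 2 N per 0.05 rad: 9 to 13 N is snug, 17 N overloads the cell. Stays where left.
- crank_c: small red crank of a clamp screw on the cell frame's -x -y corner (screw axis vertical, 55 mm from the cell's centre along each cell axis); opposite (diagonal) one: crank_a. Origin: on the screw axis where its 40 mm brass foot bears on the cover (53 mm above the bench at first). Its own x points from the axis to the black handle; arm 10 to 16 mm above the origin.
- grip_c (a point): middle of the black upright handle of crank_c: a freely spinning sleeve 14 mm across, 17 to 50 mm above the crank's origin (this point 40 mm), 30 mm from the screw axis. Hold it from above and lead it round the axis; no wrist turn is needed.
- screw_c (a joint): how far screw c is in, m. Cranking clockwise seen from above tightens; it sinks 0.002 per rad (follow it down). Starts 0 to 0.0004; 0.2 mm slack to the cover at 0. Push needed at the handle, along its path: under 4 N running down; once the cover meets its seat it climbs about 2 N per 0.05 rad: 9 to 13 N is snug, 17 N overloads the cell. Stays where left.
- crank_d: small red crank of a clamp screw on the cell frame's +x -y corner (screw axis vertical, 55 mm from the cell's centre along each cell axis); opposite (diagonal) one: crank_b. Origin: on the screw axis where its 40 mm brass foot bears on the cover (53 mm above the bench at first). Its own x points from the axis to the black handle; arm 10 to 16 mm above the origin.
- grip_d (a point): middle of the black upright handle of crank_d: a freely spinning sleeve 14 mm across, 17 to 50 mm above the crank's origin (this point 40 mm), 30 mm from the screw axis. Hold it from above and lead it round the axis; no wrist turn is needed.
- screw_d (a joint): how far screw d is in, m. Cranking clockwise seen from above tightens; it sinks 0.002 per rad (follow it down). Starts 0 to 0.0004; 0.2 mm slack to the cover at 0. Push needed at the handle, along its path: under 4 N running down; once the cover meets its seat it climbs about 2 N per 0.05 rad: 9 to 13 N is snug, 17 N overloads the cell. Stays where left.
- vial0: small clear glass vial with white cap, 28 mm across, 52 mm tall; bystander, origin at its underside
- vial1: small clear glass vial with red cap, 28 mm across, 52 mm tall; bystander, origin at its underside
- vial2: small clear glass vial with white cap, 28 mm across, 52 mm tall; bystander, origin at its underside
- wrench: steel wrench, 150 mm long, lying flat; bystander, origin at its underside (lying: middle)
- spare_ring: orange plastic ring, 52 mm across, 6 mm high; bystander, origin at its underside
- reagent: clear glass bottle with blue cap, 80 mm across, 170 mm tall; bystander, origin at its underside
- beaker: small glass beaker, 60 mm across, 70 mm tall; bystander, origin at its underside
Mind the look-alikes: they are no part of the job. There is more than one size of the cover; the one meant has the size given above.

How it is judged (in metres and radians):
On the way, in this order (a step that is already met when the one before it is completed fails the run):
1. first round: all four screws screwed down by at least 1 mm (half a radian) (value of joint each of screw_a, screw_b, screw_c, screw_d above 0.001 m), for 0.1 s.
2. cover home: all four screws bear on the cover with more than 14 N (contact force between each of crank_a, crank_b, crank_c, crank_d and cover above 14 N), for 0.2 s.
At the end, for the whole second after the job is handed in: all four screws bear on the cover with more than 14 N each (cover home on its seats), cover level within 0.012 rad and at rest, bystanders within 20 mm of where they were (all of step 2 and angle between cover's own z axis and vertical below 0.012 rad and linear speed of cover below 0.01 m/s and distance of each of vial0, vial1, vial2, wrench, spare_ring, reagent, beaker from where it was at the start of the episode below 0.02 m); the robot touches nothing.
It fails at once if a screw is overtightened: it bears on the cover with more than 75 N (contact force between any of crank_a, crank_b, crank_c, crank_d and cover above 75 N).
It fails at once if not crosswise: two neighbouring screws are tightened 0.7 mm (a third of a radian) or more ahead of both others ((value of joint each of screw_a, screw_b above 0.0012 m and value of joint each of screw_c, screw_d below 0.0005 m) or (value of joint each of screw_a, screw_b above 0.0022 m and value of joint each of screw_c, screw_d below 0.0015 m) or (value of joint each of screw_a, screw_b above 0.0032 m and value of joint each of screw_c, screw_d below 0.0025 m) or (value of joint each of screw_b, screw_c above 0.0012 m and value of joint each of screw_a, screw_d below 0.0005 m) or (value of joint each of screw_b, screw_c above 0.0022 m and value of joint each of screw_a, screw_d below 0.0015 m) or (value of joint each of screw_b, screw_c above 0.0032 m and value of joint each of screw_a, screw_d below 0.0025 m) or (value of joint each of screw_c, screw_d above 0.0012 m and value of joint each of screw_a, screw_b below 0.0005 m) or (value of joint each of screw_c, screw_d above 0.0022 m and value of joint each of screw_a, screw_b below 0.0015 m) or (value of joint each of screw_c, screw_d above 0.0032 m and value of joint each of screw_a, screw_b below 0.0025 m) or (value of joint each of screw_d, screw_a above 0.0012 m and value of joint each of screw_b, screw_c below 0.0005 m) or (value of joint each of screw_d, screw_a above 0.0022 m and value of joint each of screw_b, screw_c below 0.0015 m) or (value of joint each of screw_d, screw_a above 0.0032 m and value of joint each of screw_b, screw_c below 0.0025 m)).
It fails at once if not a little at a time: a screw is down 2.6 mm (1.3 rad) or bears with over 30 N while another is not yet down 0.7 mm (((value of joint screw_a above 0.0026 m or contact force between crank_a and cover above 30 N) and value of joint screw_b below 0.0007 m) or ((value of joint screw_a above 0.0026 m or contact force between crank_a and cover above 30 N) and value of joint screw_c below 0.0007 m) or ((value of joint screw_a above 0.0026 m or contact force between crank_a and cover above 30 N) and value of joint screw_d below 0.0007 m) or ((value of joint screw_b above 0.0026 m or contact force between crank_b and cover above 30 N) and value of joint screw_a below 0.0007 m) or ((value of joint screw_b above 0.0026 m or contact force between crank_b and cover above 30 N) and value of joint screw_c below 0.0007 m) or ((value of joint screw_b above 0.0026 m or contact force between crank_b and cover above 30 N) and value of joint screw_d below 0.0007 m) or ((value of joint screw_c above 0.0026 m or contact force between crank_c and cover above 30 N) and value of joint screw_a below 0.0007 m) or ((value of joint screw_c above 0.0026 m or contact force between crank_c and cover above 30 N) and value of joint screw_b below 0.0007 m) or ((value of joint screw_c above 0.0026 m or contact force between crank_c and cover above 30 N) and value of joint screw_d below 0.0007 m) or ((value of joint screw_d above 0.0026 m or contact force between crank_d and cover above 30 N) and value of joint screw_a below 0.0007 m) or ((value of joint screw_d above 0.0026 m or contact force between crank_d and cover above 30 N) and value of joint screw_b below 0.0007 m) or ((value of joint screw_d above 0.0026 m or contact force between crank_d and cover above 30 N) and value of joint screw_c below 0.0007 m)).
It fails at once if the cover tips more than 0.05 rad (angle between cover's own z axis and vertical above 0.05 rad).
It fails at once if a bystander is moved by more than 30 mm (distance of any of vial0, vial1, vial2, wrench, spare_ring, reagent, beaker from where it was at the start of the episode above 0.03 m).
It also fails if it takes over 72 s, if anything falls off the work surface, if the arm or the gripper's body presses on something with over 40 N, if the wrist force passes 120 N, or if a joint passes its speed limit or range.

ROBOT

A 6-joint arm with a two-finger parallel gripper is mounted at the origin on the work surface. World frame = base frame: x ahead of the robot, y to its left, z up, the work surface at z = 0. Lengths are in m, angles in degrees, forces in N, time in s.
With the tool pointing down it reaches from about 0.3 to 0.75 m from the base axis. Payload 8.5 kg.
Tool frame: the origin (TCP) lies midway between the tips of the shut fingers; the grasp point (between the pads) lies env.tcp_to_grasp behind it (env.tcp_to_grasp is the distance from the TCP to the grasp point, in m); z points along the fingers, y is the line along which they close (so a half turn about z gives the same grasp; the last joint's range is limited). The gripper opens to 85 mm and grips with 20 to 120 N. Pads are 22 mm wide; open, the fingers measure 114 mm over their backs; the gripper's body (76 mm by 85 mm) begins 54 mm behind the grasp point. The pads swing forward as they close: fully open they stand 13 mm farther back than shut.
Start: joints at [56.018, 21.807, 74.336, -0, 83.858, -12.336], TCP at [0.203, 0.511, 0.231] pointing down, gripper open.
Joint ranges: [-178.18, 178.18], [-50.72, 133.34], [12.68, 142.11], [-81.47, 261.47], [9.98, 163.14], [-165.26, 165.26]. Speed limits (degrees/s): [136.94, 136.94, 180, 180, 180, 180].

INTERFACE

Orientations are given as a 3x3 rotation matrix whose columns are the frame's x, y, z axes.
In Python, from rig import observe, optics, job, env gives the robot as it stands. The module is installed in compiled form; this text tells all that it offers.
- The arm moves only by the shell command python3 -m jog 'ROWS' [FORCE]. ROWS is JSON, a list of rows, each a list of 7 numbers: the turn, a rotation vector about the tool's x, y, z in rad, then the shift along the tool's x, y, z in m, then the opening in per cent of the stroke, from 0 (shut) to 100 (fully open). A call has 1 to 10 rows; each row shifts and turns the commanded pose from where the row before left it, along the tool's axes as they then stand; what a row does not reach is not made up. A row lasts 1/8 s, in which the tool goes at most 62.5 mm and 10.7 degrees, less where a joint would pass 70% of its speed; a pose out of reach is approached as far as the arm can. A call is refused whole if a number of a shift passes 0.0625 or a number of a turn 0.188, either way. A call with a gripper value outside its range is refused whole. The fingers move at their own pace and stop on an object; FORCE is the grip in N (left out, the last holds). Time passes only in rows, so rows that do not move let the fingers close. It gives the time, the measured TCP pose, the force, the opening and the grip force at its end, in the units of the state.
- observe(): the state, without advancing time (a new reading comes with each control period).
- optics.get_image(name): name is "scene" or "top"; returns a dict with "pixels" (420x560x3 uint8, red, green, blue), "mtx" (3x3 intrinsics, pixels), "rvec" (rotation vector, rad) and "tvec" (3), from world to camera coordinates, as OpenCV has them. Camera axes: x right, y down, z forward; pixel columns grow to the right and rows downward; lengths in m; the calibration is good to about 2 mm. A picture is of the moment at which its call begins. There is no depth.
- job.close_job(): hands the job in; it is judged then, once.
The state is a dict: "time_s": time; "q": joint angles; "qvel": joint speeds; "joint_efforts": joint torques, N m; "position": TCP position; "tool_rot": TCP orientation; "ft_force": force on the tool from outside, world axes, zero at the start; "wrist_torque": the same for the moment, N m; "grip_width": finger opening in m; "gripper_force": force on a finger pad.
Only numpy, scipy, OpenCV 4.12 (cv2) and the standard library are available. Lean on these libraries where they do the work, as an engineer would, in place of code of your own. Each camera call takes 0.05 s, during which the arm holds its last target. There are 200 camera calls.

## Working session

There is one attempt and no reset: what is moved stays moved. The work goes in short steps, Python scripts to look and compute and a shell command to move; the robot and the scene stay as the last step left them, time stands still between calls to the robot, and variables do not carry over. Pictures are saved under pics/ and viewed, at most 10 in all, crops included, and the job is handed in when it is done.

```bash
mkdir -p pics; python3 - <<'E'
from rig import observe, optics, env
import cv2, numpy as np
for n in("scene","top"):
    d=optics.get_image(n); cv2.imwrite(f"pics/{n}0.png",d["pixels"][:,:,::-1]); np.savez(f"{n}0.npz",**d)
    R=cv2.Rodrigues(np.array(d["rvec"],float))[0]; print(n,-R.T@np.array(d["tvec"]).ravel())
s=observe(); print(s, env.tcp_to_grasp)
E
```

```text
scene [ 1.31602774 -0.0790828   0.82050534]
top [ 0.27180915 -0.00276492  1.66151637]
{'time_s': 0.1, 'q': array([ 5.60182160e+01,  2.18385394e+01,  7.43770456e+01,  6.24794258e-04,
        8.38571664e+01, -1.23362607e+01]), 'qvel': array([ 0.06169453, -0.03963528, -0.10335249,  0.01322018,  0.01751507,
       -0.06911979]), 'joint_efforts': array([ 3.90791785e-03, -4.49218941e+01, -2.31653613e+01, -1.50811120e-04,
        3.67958783e-03, -3.66203187e-05]), 'position': array([0.2027413 , 0.51101094, 0.23078011]), 'tool_rot': array([[-9.29483171e-01,  3.68863820e-01, -7.18691780e-04],
       [ 3.68864412e-01,  9.29482625e-01, -1.04683746e-03],
       [ 2.81871060e-04, -1.23811762e-03, -9.99999194e-01]]), 'ft_force': array([ 0.14167687,  0.28646626, -0.36132189]), 'wrist_torque': array([-0.01217068, -0.01881066,  0.02207679]), 'gripper_force': 0.0, 'grip_width': 0.08534808591636173} 0.0187
```

View pics/top0.png

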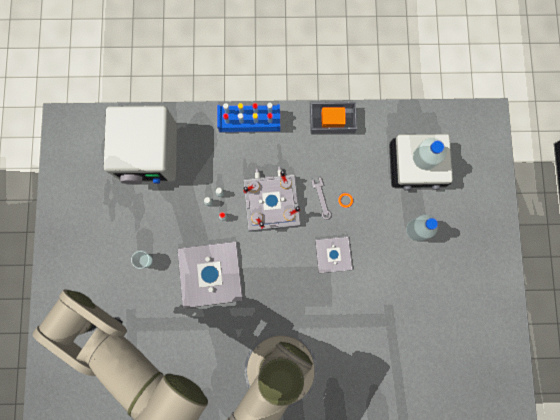

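View pics/scene0.png

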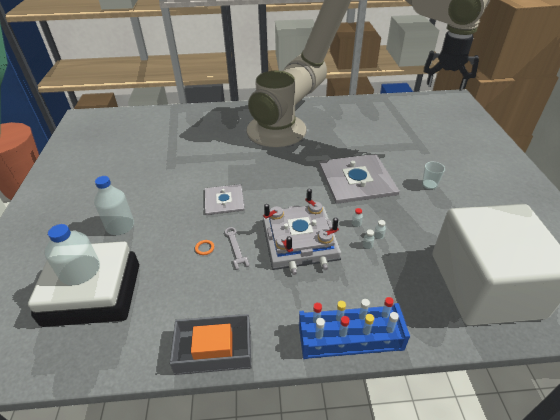

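The only assembly with red cranks and studs is at top (272,203), scene (300,235). The loose plates at top (210,274) and (334,254) are look-alike covers, one larger and one smaller. The red caps at top (222,215), in the rack and on the vials, could be mistaken for cranks. I'll check the choice in a close crop.

```bash
cat > h.py <<'E'
import cv2, numpy as np
from rig import observe, optics
def load(n): return dict(np.load(n+"0.npz"))
def cam(d):
    R=cv2.Rodrigues(np.array(d["rvec"],float))[0]; return R,np.array(d["tvec"],float).ravel(),np.array(d["mtx"],float)
def ray(d,u,v,z):
    R,t,K=cam(d); c=-R.T@t; r=R.T@np.linalg.inv(K)@[u,v,1]; return c+r*(z-c[2])/r[2]
def proj(d,P):
    return cv2.projectPoints(np.array(P,float).reshape(-1,1,3),np.array(d["rvec"],float),np.array(d["tvec"],float),np.array(d["mtx"],float),None)[0][:,0]
E
python3 - <<'E'
from h import *
a=load("top")["pixels"][165:240,235:310,::-1]; b=load("scene")["pixels"][180:280,255:355,::-1]
cv2.imwrite("pics/crop0.png",np.hstack([cv2.resize(a,(400,400),interpolation=2),cv2.resize(b,(400,400),interpolation=2)]))
for n,(r0,r1,c0,c1) in dict(top=(165,240,240,305),scene=(180,280,255,350)).items():
    d=load(n); p=d["pixels"]; hsv=cv2.cvtColor(p,cv2.COLOR_RGB2HSV)
    for nm,m in (("black",(p.max(2)<55)),("red",((hsv[...,0]<8)|(hsv[...,0]>172))&(hsv[...,1]>130)&(p[...,0]>80))):
        mm=np.zeros(m.shape,np.uint8); mm[r0:r1,c0:c1]=m[r0:r1,c0:c1]
        k,l,st,ce=cv2.connectedComponentsWithStats(mm)
        for i in range(1,k):
            if st[i,4]>3: print(n,nm,st[i],ce[i].round(1), ray(d,*ce[i],0.09 if nm=="black" else .066)[:2].round(4))
E
```

```text
top black [282 173   3   3   6] [282.8 174. ] [ 0.6513 -0.0176]
top black [245 189   3   2   4] [246.2 189.8] [0.5988 0.1057]
top black [296 209   3   2   4] [296.8 209.8] [ 0.5286 -0.0622]
top red [282 175   5   7  19] [283.7 178.1] [ 0.6427 -0.0206]
top red [248 186   6   5  19] [250.  187.7] [0.6106 0.0946]
top red [243 190   3   3   6] [244.2 191. ] [0.5995 0.1144]
top red [290 210   7   5  18] [293.  211.7] [ 0.5261 -0.0503]
top red [256 218   6   6  17] [258.5 220.5] [0.4977 0.0665]
top red [261 226   3   3   6] [261.7 226.7] [0.4765 0.0559]
scene black [307 191   4  10  35] [308.6 195.6] [0.4917 0.0556]
scene black [265 206   4  10  35] [266.5 210.6] [ 0.5408 -0.063 ]
scene black [332 220   6  10  40] [334.7 224.8] [0.6099 0.1068]
scene black [287 239   5  10  46] [289.  243.7] [ 0.6629 -0.0152]
scene black [303 264   4   1   4] [304.5 264. ] [0.7288 0.0145]
scene red [306 200   9   6  21] [310.8 202.1] [0.4925 0.0626]
scene red [264 211  12   7  34] [269.9 213.9] [ 0.529  -0.0541]
scene red [326 228  13   7  31] [331.5 231. ] [0.6079 0.1007]
scene red [282 240   5   8  20] [284.7 242.6] [ 0.6368 -0.0234]
scene red [287 248   6   4  13] [289.8 249.8] [ 0.6619 -0.0129]
```

View pics/crop0.png

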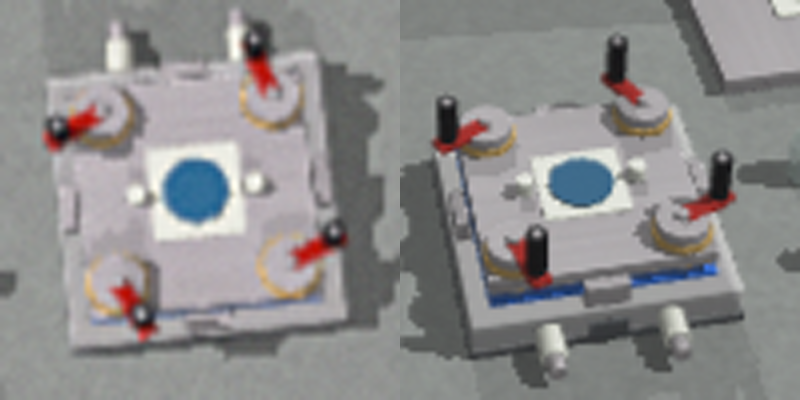

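The crop confirms it. The cell has four red cranks with black handles, at top px about (245,189), (282,173), (297,209) and (261,224), each with a brass foot. I'll triangulate the handles and fit the screw square to them.

```bash
cat > fit.py <<'E'
from h import *
from scipy.optimize import least_squares
T,S=load("top"),load("scene")
top=np.array([[245,189],[282.1,172.7],[297.1,208.5],[261.3,223.9]])   # handle tops z~.101 : L-far, R-far, R-near, L-near
scn=np.array([[334.7,224.8],[289,243.7],[266.5,210.6],[308.6,195.6]]) # sleeve mid z~.087
pads=np.array([[254.3,184.9],[284.9,183],[289.4,214.3],[256.7,217.5]])
def P(d): R,t,K=cam(d); return K@np.c_[R,t]
ht=np.array([ray(T,*p,.101)[:2] for p in top]); hs=np.array([ray(S,*p,.087)[:2] for p in scn]); pp=np.array([ray(T,*p,.064)[:2] for p in pads])
print("top",ht.round(4).tolist(),"\nscene",hs.round(4).tolist(),"\npads",pp.round(4).tolist())
H=(ht+hs)/2
sq=np.array([[55,55],[55,-55],[-55,-55],[-55,55]])*1e-3
def ax(v): c,s=np.cos(v[2]),np.sin(v[2]); return v[:2]+sq@np.array([[c,s],[-s,c]])
def hd(v): return ax(v)+.03*np.c_[np.cos(v[3:]),np.sin(v[3:])]
v0=np.r_[pp.mean(0),0,np.arctan2(*(H-pp).T[::-1])]
r=least_squares(lambda v:np.r_[(ax(v)-pp).ravel(),(hd(v)-H).ravel()*1.5],v0)
v=r.x; print("c",v[:2].round(4),"yaw",np.degrees(v[2]).round(1),"ang",np.degrees(v[3:]).round(1)); print("res mm",(r.fun*1e3).round(1))
print("axes",ax(v).round(4).tolist(),"handles",hd(v).round(4).tolist()); np.savez("fit.npz",ax=ax(v),hd=hd(v),H=H)
E
python3 fit.py
```

```text
top [[0.5991, 0.1091], [0.6531, -0.0151], [0.531, -0.0631], [0.4812, 0.0558]] 
scene [[0.6069, 0.1076], [0.6602, -0.0148], [0.5375, -0.063], [0.4883, 0.0563]] 
pads [[0.6207, 0.08], [0.626, -0.0245], [0.5176, -0.0381], [0.5082, 0.0725]]
c [0.5688 0.0228] yaw 5.1 ang [ 121.2   23.3  -59.5 -145.6]
res mm [-2.   2.4  2.4 -2.7  1.2  1.2  0.9  0.2  0.2 -0.4 -1.1 -0.5 -0.3  0.5
 -0.6 -0.4]
axes [[0.6187, 0.0824], [0.6284, -0.0272], [0.5188, -0.0369], [0.5091, 0.0727]] handles [[0.6031, 0.1081], [0.656, -0.0153], [0.5341, -0.0627], [0.4844, 0.0558]]
```

```bash
python3 - <<'E'
from h import *
T,S=load("top"),load("scene")
def cen(d,box,hl,hh,smin):
    r0,r1,c0,c1=box; h=cv2.cvtColor(d["pixels"],cv2.COLOR_RGB2HSV)
    m=np.zeros(h.shape[:2],np.uint8); m[r0:r1,c0:c1]=((h[...,0]>=hl)&(h[...,0]<=hh)&(h[...,1]>smin)&(h[...,2]>60))[r0:r1,c0:c1]
    k,l,st,ce=cv2.connectedComponentsWithStats(m); i=1+st[1:,4].argmax()
    c,_=cv2.findContours((l==i).astype(np.uint8),0,2); (x,y),_,_=cv2.fitEllipse(c[0]); return np.array([x,y]),st[i]
for nm,bt,bs,hl,hh,z in (("ring",(185,215,330,360),(235,260,190,220),5,22,.006),("disc",(185,220,255,290),(212,240,280,318),95,115,.054),("disc_small",(245,265,322,345),(188,206,212,236),95,115,.0125),("disc_big",(255,290,190,230),(160,190,340,375),95,115,.0125)):
    for d,b in((T,bt),(S,bs)):
        c,s=cen(d,b,hl,hh,110); print(nm,c.round(1),s[4],ray(d,*c,z)[:2].round(4))
    
for P in ([.481,.0558],[.488,.0563],[.4845,.0558]):
    print(P,"top",proj(T,[P+[.103],P+[.07]]).round(1).tolist(),"scene",proj(S,[P+[.103],P+[.07]]).round(1).tolist())
E
```

```text
ring [345.2 199.9] 106 [ 0.5752 -0.237 ]
ring [204.3 247.1] 144 [ 0.5788 -0.2362]
disc [271.3 200.1] 102 [0.5691 0.0227]
disc [300.  225.2] 130 [0.5679 0.0236]
disc_small [333.4 254.1] 56 [ 0.3843 -0.1887]
disc_small [223.7 197.2] 48 [ 0.3866 -0.1878]
disc_big [209.3 273.9] 210 [0.323 0.238]
disc_big [357.2 174.3] 149 [0.3158 0.24  ]
[0.481, 0.0558] top [[261.3, 223.9], [261.7, 225.2]] scene [[308.3, 189.5], [307.9, 198.5]]
[0.488, 0.0563] top [[261.1, 221.8], [261.5, 223.1]] scene [[308.8, 191.1], [308.4, 200.1]]
[0.4845, 0.0558] top [[261.3, 222.8], [261.6, 224.2]] scene [[308.4, 190.3], [308.1, 199.3]]
```

```bash
python3 - <<'E'
from h import *
from scipy.spatial.transform import Rotation as Rn
s=observe(); R=s["tool_rot"]; goal=np.array([.603,.108,.14]); d=(goal-s["position"])/10
for i in range(10):
    print((R.T@d).round(4)); 
    if i<7: R=R@Rn.from_rotvec([0,0,.17]).as_matrix()
print(R.round(3))
E
```

```text
[-0.0521 -0.0227  0.0091]
[-0.0552 -0.0135  0.0091]
[-0.0567 -0.004   0.0091]
[-0.0565  0.0056  0.0091]
[-0.0548  0.0151  0.0091]
[-0.0514  0.0241  0.0091]
[-0.0466  0.0325  0.0091]
[-0.0404  0.0399  0.0091]
[-0.0404  0.0399  0.0091]
[-0.0404  0.0399  0.0091]
[[-0.003  1.    -0.001]
 [ 1.     0.003 -0.001]
 [-0.001 -0.001 -1.   ]]
```

```bash
python3 -m jog '[[0,0,0.17,-0.052,-0.023,0.008,50],[0,0,0.17,-0.055,-0.0135,0.008,50],[0,0,0.17,-0.057,-0.004,0.008,50],[0,0,0.17,-0.0565,0.0055,0.008,50],[0,0,0.17,-0.055,0.015,0.008,50],[0,0,0.17,-0.0515,0.024,0.008,50],[0,0,0.17,-0.0465,0.0325,0.008,50],[0,0,0,-0.040,0.040,0.008,50],[0,0,0,-0.040,0.040,0.008,50],[0,0,0,-0.040,0.040,0.008,50]]' 60; python3 - <<'E'
from h import *
s=observe(); print(s["position"],s["tool_rot"].round(3),s["grip_width"])
E
```

```text
time_s: 1.35
position: [0.6042, 0.1073, 0.1507]
tool_rot: [[-0.003, 1.0, -0.001], [1.0, 0.003, 0.0], [0.0, -0.001, -1.0]]
ft_force: [0.4, 0.9, -0.8]
grip_width: 0.0428
gripper_force: 0.0
[0.60423825 0.10725819 0.15071477] [[-0.003  1.    -0.001]
 [ 1.     0.003  0.   ]
 [ 0.    -0.001 -1.   ]] 0.04284571694519265
```

```bash
python3 -m jog '[[0,0,0,0.001,-0.001,0.04,50],[0,0,0,0,0,0.033,50],[0,0,0,0,0,0,50],[0,0,0,0,0,0,15],[0,0,0,0,0,0,0],[0,0,0,0,0,0,0],[0,0,0,0,0,0,0]]' 40; python3 - <<'E'
from h import *
for n in("top","scene"):
    d=optics.get_image(n); np.savez(n+"1.npz",**d)
a=np.load("top1.npz")["pixels"][165:240,235:310,::-1]; b=np.load("scene1.npz")["pixels"][170:270,265:365,::-1]
cv2.imwrite("pics/crop1.png",np.hstack([cv2.resize(a,(400,400),interpolation=2),cv2.resize(b,(400,400),interpolation=2)]))
E
```

```text
time_s: 2.22
position: [0.6027, 0.1103, 0.0799]
tool_rot: [[-0.003, 1.0, 0.002], [1.0, 0.003, 0.001], [0.001, 0.002, -1.0]]
ft_force: [-2.7, 2.1, 7.8]
grip_width: 0.0122
gripper_force: 39.3
```

View pics/crop1.png

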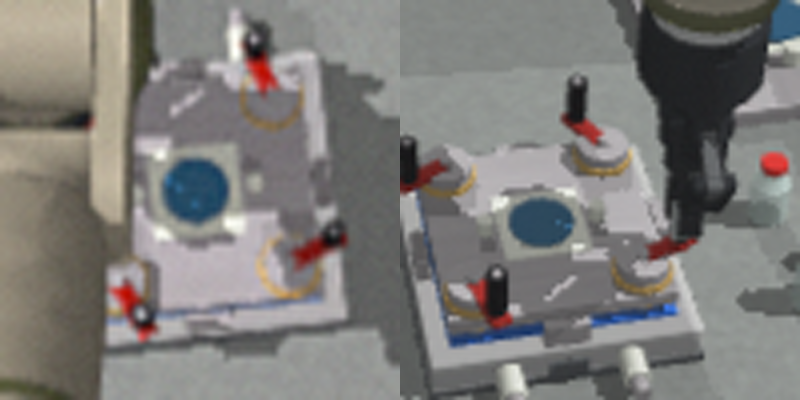

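Handle gripped in the scene crop at (690,220); the other handles are undisturbed. Next, a helper for arc deltas and for tangential/radial force.

```bash
cat > arc.py <<'E'
import sys
from h import *
A=np.load("fit.npz")["ax"]
def st(k,say=True):
    s=observe(); p=s["position"]; r=p[:2]-A[k]; a=np.degrees(np.arctan2(r[1],r[0])); n=r/np.linalg.norm(r); t=np.array([n[1],-n[0]]); f=s["ft_force"]
    print(f"t={s['time_s']:.2f} ang={a:.1f} rad={np.linalg.norm(r)*1e3:.1f} z={p[2]*1e3:.1f} Ftan={f[:2]@t:.1f} Frad={f[:2]@n:.1f} Fz={f[2]:.1f} w={s['grip_width']*1e3:.1f} pos={p[:2].round(4)}")
def arc(a0,a1,n):
    t=np.radians(np.linspace(a0,a1,n+1)); d=np.diff(.03*np.c_[np.sin(t),np.cos(t)],axis=0); print("rows x,y tool mm:",(d*1e3).round(1).tolist(),"dz/row mm",round(abs(a1-a0)*np.pi/180*2/n,2))
if __name__=="__main__":
    k=int(sys.argv[1]); st(k)
    if len(sys.argv)>2: arc(float(sys.argv[2]),float(sys.argv[3]),int(sys.argv[4]))
E
python3 arc.py 0 121 80 8
# next handles: angle table
python3 -c "
import numpy as np;f=np.load('fit.npz');print(f['hd'].round(4).tolist())"
```

```text
t=2.33 ang=119.9 rad=32.1 z=79.9 Ftan=-1.6 Frad=3.4 Fz=7.7 w=12.4 pos=[0.6027 0.1103]
rows x,y tool mm: [[1.3, 2.4], [1.1, 2.5], [0.8, 2.5], [0.6, 2.6], [0.4, 2.7], [0.1, 2.7], [-0.1, 2.7], [-0.3, 2.7]] dz/row mm 0.18
[[0.6031, 0.1081], [0.656, -0.0153], [0.5341, -0.0627], [0.4844, 0.0558]]
```

```bash
python3 -m jog '[[0,0,0,0,0,-0.002,0],[0,0,0,0.0013,0.0024,0.0002,0],[0,0,0,0.0011,0.0025,0.0002,0],[0,0,0,0.0008,0.0025,0.0002,0]]'; python3 arc.py 0;  python3 -m jog '[[0,0,0,0.0006,0.0026,0.0002,0],[0,0,0,0.0004,0.0027,0.0002,0],[0,0,0,0.0001,0.0027,0.0002,0],[0,0,0,0,0,0,0]]'; python3 arc.py 0
```

```text
time_s: 2.82
position: [0.6095, 0.1129, 0.0796]
tool_rot: [[-0.003, 1.0, -0.001], [1.0, 0.003, -0.0], [-0.0, -0.001, -1.0]]
ft_force: [-4.4, -0.6, -0.3]
grip_width: 0.0127
gripper_force: 39.8
t=2.83 ang=106.7 rad=31.9 z=79.6 Ftan=-4.4 Frad=0.7 Fz=-0.3 w=12.7 pos=[0.6095 0.1129]
time_s: 3.32
position: [0.6179, 0.1139, 0.079]
tool_rot: [[-0.003, 1.0, 0.0], [1.0, 0.003, -0.0], [-0.0, 0.0, -1.0]]
ft_force: [-3.0, -2.8, -1.7]
grip_width: 0.0122
gripper_force: 39.7
t=3.33 ang=91.4 rad=31.5 z=79.0 Ftan=-3.0 Frad=-2.7 Fz=-1.7 w=12.2 pos=[0.6179 0.1139]
```

```bash
python3 -m jog '[[0,0,0,-0.0002,0.0027,0.0002,0],[0,0,0,-0.0003,0.0020,0.0002,0],[0,0,0,0,0,0,0]]'; python3 arc.py 0; python3 -m jog '[[0,0,0,0,0,0,50],[0,0,0,0,0,0,50],[0,0,0,0,0,-0.045,50],[0,0,0,0,0,-0.02,50],[0,0,0,-0.058,-0.029,0,50],[0,0,0,-0.058,-0.029,0,50],[0,0,0,-0.058,-0.029,0,50],[0,0,0,0,0,0,50]]'; python3 arc.py 2
```

```text
time_s: 3.7
position: [0.6224, 0.1135, 0.0787]
tool_rot: [[-0.003, 1.0, -0.0], [1.0, 0.003, -0.0], [-0.0, -0.0, -1.0]]
ft_force: [-2.7, -3.6, 0.1]
grip_width: 0.0123
gripper_force: 39.8
t=3.70 ang=83.3 rad=31.3 z=78.7 Ftan=-2.3 Frad=-3.9 Fz=0.1 w=12.3 pos=[0.6224 0.1135]
time_s: 4.7
position: [0.5382, -0.0574, 0.1443]
tool_rot: [[0.002, 1.0, 0.001], [1.0, -0.002, -0.001], [-0.001, 0.001, -1.0]]
ft_force: [-0.7, 0.7, -0.8]
grip_width: 0.0426
gripper_force: 0.0
t=4.70 ang=-46.7 rad=28.2 z=144.3 Ftan=0.0 Frad=-1.0 Fz=-0.8 w=42.6 pos=[ 0.5382 -0.0574]
```

```bash
python3 -m jog '[[0,0,0,-0.0053,-0.004,0.03,50],[0,0,0,0,0,0.034,50],[0,0,0,0,0,0,20],[0,0,0,0,0,0,0],[0,0,0,0,0,0,0],[0,0,0,0,0,0,0]]'; python3 arc.py 2 -59.5 -100 8
```

```text
time_s: 5.45
position: [0.5348, -0.0587, 0.0801]
tool_rot: [[-0.003, 1.0, -0.0], [1.0, 0.003, 0.001], [0.001, -0.0, -1.0]]
ft_force: [-2.3, 4.5, -6.3]
grip_width: 0.0122
gripper_force: 39.2
t=5.45 ang=-53.9 rad=27.1 z=80.1 Ftan=-0.8 Frad=-5.0 Fz=-6.3 w=12.2 pos=[ 0.5348 -0.0587]
rows x,y tool mm: [[-1.2, -2.3], [-1.0, -2.4], [-0.8, -2.5], [-0.6, -2.6], [-0.4, -2.6], [-0.1, -2.6], [0.1, -2.6], [0.3, -2.6]] dz/row mm 0.18
```

```bash
python3 -m jog '[[0,0,0,0.0025,0,0.0015,0],[0,0,0,-0.0012,-0.0023,0.0002,0],[0,0,0,-0.001,-0.0024,0.0002,0],[0,0,0,-0.0008,-0.0025,0.0002,0],[0,0,0,-0.0006,-0.0026,0.0002,0],[0,0,0,-0.0004,-0.0026,0.0002,0],[0,0,0,-0.0001,-0.0026,0.0002,0],[0,0,0,0.0001,-0.0026,0.0002,0],[0,0,0,0.0003,-0.0026,0.0002,0],[0,0,0,0,0,0,0]]'; python3 arc.py 2
```

```text
time_s: 6.7
position: [0.5176, -0.0637, 0.0789]
tool_rot: [[-0.003, 1.0, 0.008], [1.0, 0.003, -0.006], [-0.006, 0.008, -1.0]]
ft_force: [3.7, -8.7, 6.6]
grip_width: 0.0123
gripper_force: 40.4
t=6.70 ang=-92.6 rad=26.8 z=78.9 Ftan=-4.1 Frad=8.6 Fz=6.6 w=12.3 pos=[ 0.5176 -0.0637]
```

```bash
python3 -m jog '[[0,0,0,-0.002,-0.0022,0,0],[0,0,0,0,0,0,0]]'; python3 arc.py 2; python3 -m jog '[[0,0,0,0,0,0,50],[0,0,0,0,0,0,50],[0,0,0,0,0,-0.045,50],[0,0,0,0,0,-0.02,50],[0,0,0,0.016,0.0462,0,50],[0,0,0,0.016,0.0462,0,50],[0,0,0,0.016,0.0462,0,50],[0,0,0,0,0,0,50],[0,0,0,0,0,0,50]]'; python3 arc.py 1
```

```text
time_s: 6.95
position: [0.5146, -0.0641, 0.0785]
tool_rot: [[-0.003, 1.0, 0.006], [1.0, 0.003, -0.003], [-0.003, 0.006, -1.0]]
ft_force: [2.8, -1.1, 8.3]
grip_width: 0.012
gripper_force: 40.5
t=6.95 ang=-98.9 rad=27.5 z=78.5 Ftan=-2.9 Frad=0.7 Fz=8.3 w=12.0 pos=[ 0.5146 -0.0641]
time_s: 8.07
position: [0.6503, -0.0145, 0.1411]
tool_rot: [[-0.003, 1.0, -0.001], [1.0, 0.003, 0.0], [0.0, -0.001, -1.0]]
ft_force: [0.6, -0.7, 0.2]
grip_width: 0.0424
gripper_force: 0.0
t=8.07 ang=29.9 rad=25.3 z=141.1 Ftan=0.9 Frad=0.2 Fz=0.2 w=42.4 pos=[ 0.6503 -0.0145]
```

```bash
python3 -m jog '[[0,0,0,-0.0008,0.0057,0.03,50],[0,0,0,0,0,0.0305,50],[0,0,0,0,0,0,50],[0,0,0,0,0,0,20],[0,0,0,0,0,0,0],[0,0,0,0,0,0,0],[0,0,0,0,0,0,0]]'; python3 arc.py 1 23.3 -16 8
```

```text
time_s: 8.95
position: [0.6558, -0.0157, 0.0828]
tool_rot: [[-0.003, 1.0, -0.001], [1.0, 0.003, -0.001], [-0.001, -0.001, -1.0]]
ft_force: [-7.8, -1.8, 4.9]
grip_width: 0.0124
gripper_force: 39.0
t=8.95 ang=22.7 rad=29.7 z=82.8 Ftan=-1.4 Frad=-7.9 Fz=4.9 w=12.4 pos=[ 0.6558 -0.0157]
rows x,y tool mm: [[-2.4, 0.9], [-2.5, 0.7], [-2.5, 0.5], [-2.6, 0.3], [-2.6, 0.1], [-2.6, -0.2], [-2.5, -0.4], [-2.5, -0.6]] dz/row mm 0.17
```

```bash
python3 -m jog '[[0,0,0,0,-0.002,-0.001,0],[0,0,0,-0.0024,0.0009,0.0002,0],[0,0,0,-0.0025,0.0007,0.0002,0],[0,0,0,-0.0025,0.0005,0.0002,0],[0,0,0,-0.0026,0.0003,0.0002,0],[0,0,0,-0.0026,0.0001,0.0002,0],[0,0,0,-0.0026,-0.0002,0.0002,0],[0,0,0,-0.0025,-0.0004,0.0002,0],[0,0,0,-0.0025,-0.0006,0.0002,0],[0,0,0,0,0,0,0]]'; python3 arc.py 1
```

```text
time_s: 10.2
position: [0.6563, -0.0353, 0.0816]
tool_rot: [[-0.003, 1.0, 0.001], [1.0, 0.003, 0.0], [0.0, 0.001, -1.0]]
ft_force: [-3.8, 2.6, 7.7]
grip_width: 0.0123
gripper_force: 40.2
t=10.20 ang=-16.2 rad=29.0 z=81.6 Ftan=-1.5 Frad=-4.4 Fz=7.7 w=12.3 pos=[ 0.6563 -0.0353]
```

```bash
python3 -m jog '[[0,0,0,0,0,0,50],[0,0,0,0,0,0,50],[0,0,0,0,0,-0.045,50],[0,0,0,0,0,-0.02,50],[0,0,0,0.023,-0.043,0,50],[0,0,0,0.023,-0.043,0,50],[0,0,0,0.023,-0.043,0,50],[0,0,0,0.022,-0.042,0,50],[0,0,0,0,0,0,50],[0,0,0,0,0,0,50]]'; python3 arc.py 3
```

```text
time_s: 11.45
position: [0.4858, 0.0547, 0.1458]
tool_rot: [[-0.003, 1.0, 0.001], [1.0, 0.003, -0.0], [-0.0, 0.001, -1.0]]
ft_force: [-0.4, 0.3, 0.3]
grip_width: 0.0428
gripper_force: 0.0
t=11.45 ang=-142.4 rad=29.5 z=145.8 Ftan=0.5 Frad=0.1 Fz=0.3 w=42.8 pos=[0.4858 0.0547]
```

```bash
python3 -m jog '[[0,0,0,0.0011,-0.0014,0.03,50],[0,0,0,0,0,0.0345,50],[0,0,0,0,0,0,50],[0,0,0,0,0,0,20],[0,0,0,0,0,0,0],[0,0,0,0,0,0,0],[0,0,0,0,0,0,0]]'; python3 arc.py 3 -145.6 -186 8
```

```text
time_s: 12.32
position: [0.483, 0.0557, 0.0823]
tool_rot: [[-0.003, 1.0, -0.0], [1.0, 0.003, -0.001], [-0.001, -0.0, -1.0]]
ft_force: [-6.4, -2.3, 4.5]
grip_width: 0.0126
gripper_force: 39.0
t=12.32 ang=-147.0 rad=31.1 z=82.3 Ftan=1.6 Frad=6.6 Fz=4.5 w=12.6 pos=[0.483  0.0557]
rows x,y tool mm: [[2.2, -1.4], [2.4, -1.2], [2.5, -1.0], [2.5, -0.8], [2.6, -0.5], [2.6, -0.3], [2.6, -0.1], [2.6, 0.2]] dz/row mm 0.18
```

```bash
python3 -m jog '[[0,0,0,0,-0.0018,-0.001,0],[0,0,0,0.0022,-0.0014,0.0002,0],[0,0,0,0.0024,-0.0012,0.0002,0],[0,0,0,0.0025,-0.001,0.0002,0],[0,0,0,0.0025,-0.0008,0.0002,0],[0,0,0,0.0026,-0.0005,0.0002,0],[0,0,0,0.0026,-0.0003,0.0002,0],[0,0,0,0.0026,-0.0001,0.0002,0],[0,0,0,0.0026,0.0002,0.0002,0],[0,0,0,0,0,0,0]]'; python3 arc.py 3
```

```text
time_s: 13.58
position: [0.4773, 0.0759, 0.081]
tool_rot: [[-0.003, 1.0, 0.002], [1.0, 0.003, -0.001], [-0.001, 0.002, -1.0]]
ft_force: [4.5, -2.8, -2.0]
grip_width: 0.0123
gripper_force: 40.0
t=13.57 ang=174.2 rad=31.9 z=81.0 Ftan=-2.3 Frad=-4.7 Fz=-2.0 w=12.3 pos=[0.4773 0.0759]
```

```bash
python3 arc.py 3 174 114 12; python3 -m jog '[[0,0,0,0.0026,0.002,0.0002,0],[0,0,0,0.0025,0.0006,0.0002,0],[0,0,0,0.0024,0.0009,0.0002,0],[0,0,0,0.0024,0.0011,0.0002,0]]'; python3 arc.py 3
```

```text
t=13.57 ang=174.2 rad=31.9 z=81.0 Ftan=-2.3 Frad=-4.7 Fz=-2.0 w=12.3 pos=[0.4773 0.0759]
rows x,y tool mm: [[2.6, 0.4], [2.5, 0.6], [2.5, 0.8], [2.4, 1.0], [2.3, 1.2], [2.2, 1.4], [2.0, 1.6], [1.9, 1.8], [1.7, 2.0], [1.6, 2.1], [1.4, 2.2], [1.2, 2.3]] dz/row mm 0.17
time_s: 14.08
position: [0.4803, 0.0861, 0.0801]
tool_rot: [[-0.003, 1.0, -0.001], [1.0, 0.003, -0.0], [-0.0, -0.001, -1.0]]
ft_force: [-2.7, -2.7, 5.6]
grip_width: 0.012
gripper_force: 40.8
t=14.07 ang=155.0 rad=31.8 z=80.1 Ftan=-3.6 Frad=1.3 Fz=5.6 w=12.0 pos=[0.4803 0.0861]
```

```bash
python3 -m jog '[[0,0,0,0.0023,0.0012,0.0000,0],[0,0,0,0.0022,0.0014,0.0002,0],[0,0,0,0.002,0.0016,0.0002,0]]'; python3 arc.py 3; python3 -m jog '[[0,0,0,0.0019,0.0018,0.0002,0],[0,0,0,0.0017,0.002,0.0002,0],[0,0,0,0.0,0.0,0.000,0]]'; python3 arc.py 3
```

```text
time_s: 14.45
position: [0.4846, 0.0927, 0.0795]
tool_rot: [[-0.003, 1.0, -0.001], [1.0, 0.003, -0.0], [-0.0, -0.001, -1.0]]
ft_force: [-4.9, -3.9, 6.5]
grip_width: 0.0123
gripper_force: 40.8
t=14.45 ang=140.7 rad=31.6 z=79.5 Ftan=-6.1 Frad=1.4 Fz=6.5 w=12.3 pos=[0.4846 0.0927]
time_s: 14.82
position: [0.4886, 0.0965, 0.0792]
tool_rot: [[-0.003, 1.0, -0.001], [1.0, 0.003, 0.0], [0.0, -0.001, -1.0]]
ft_force: [-3.2, -1.8, 6.6]
grip_width: 0.0127
gripper_force: 40.8
t=14.82 ang=130.7 rad=31.4 z=79.2 Ftan=-3.6 Frad=0.7 Fz=6.6 w=12.7 pos=[0.4886 0.0965]
```

```bash
python3 -m jog '[[0,0,0,0,0,0,50],[0,0,0,0,0,0,50],[0,0,0,0,0,-0.045,50],[0,0,0,0,0,-0.02,50],[0,0,0,-0.033,0.042,0,50],[0,0,0,-0.033,0.042,0,50],[0,0,0,-0.033,0.042,0,50],[0,0,0,-0.033,0.042,0,50],[0,0,0,0,0,0,50],[0,0,0,0,0,0,50]]'; python3 arc.py 1 -16 -76 12
```

```text
time_s: 16.08
position: [0.6569, -0.0349, 0.1433]
tool_rot: [[-0.003, 1.0, -0.001], [1.0, 0.003, 0.001], [0.001, -0.001, -1.0]]
ft_force: [-0.6, -0.3, 0.5]
grip_width: 0.0426
gripper_force: 0.0
t=16.07 ang=-15.2 rad=29.5 z=143.3 Ftan=0.4 Frad=-0.5 Fz=0.5 w=42.6 pos=[ 0.6569 -0.0349]
rows x,y tool mm: [[-2.5, -0.8], [-2.4, -1.0], [-2.3, -1.2], [-2.2, -1.4], [-2.0, -1.6], [-1.9, -1.8], [-1.7, -2.0], [-1.6, -2.1], [-1.4, -2.2], [-1.2, -2.3], [-1.0, -2.4], [-0.7, -2.5]] dz/row mm 0.17
```

```bash
python3 -m jog '[[0,0,0,0,-0.001,0.03,50],[0,0,0,0,0,0.0325,50],[0,0,0,0,0,0,50],[0,0,0,0,0,0,20],[0,0,0,0,0,0,0],[0,0,0,0,0,0,0]]'; python3 arc.py 1; python3 -m jog '[[0,0,0,-0.0025,-0.0008,0.0002,0],[0,0,0,-0.0024,-0.001,0.0002,0],[0,0,0,-0.0023,-0.0012,0.0002,0],[0,0,0,-0.0022,-0.0014,0.0002,0],[0,0,0,-0.002,-0.0016,0.0002,0]]';python3 arc.py 1
```

```text
time_s: 16.82
position: [0.6563, -0.0353, 0.0831]
tool_rot: [[-0.003, 1.0, 0.001], [1.0, 0.003, -0.0], [-0.0, 0.001, -1.0]]
ft_force: [-3.8, 0.6, 5.8]
grip_width: 0.0125
gripper_force: 39.0
t=16.82 ang=-16.2 rad=29.0 z=83.1 Ftan=0.5 Frad=-3.8 Fz=5.8 w=12.5 pos=[ 0.6563 -0.0353]
time_s: 17.45
position: [0.6512, -0.0454, 0.0824]
tool_rot: [[-0.004, 1.0, 0.003], [1.0, 0.004, 0.002], [0.002, 0.003, -1.0]]
ft_force: [-0.7, 6.6, 5.7]
grip_width: 0.012
gripper_force: 39.0
t=17.45 ang=-38.7 rad=29.2 z=82.4 Ftan=-4.7 Frad=-4.6 Fz=5.7 w=12.0 pos=[ 0.6512 -0.0454]
```

```bash
python3 -m jog '[[0,0,0,-0.0013,-0.0026,0.0,0],[0,0,0,-0.0017,-0.002,0.0002,0],[0,0,0,-0.0016,-0.0021,0.0002,0]]'; python3 arc.py 1; python3 -m jog '[[0,0,0,-0.0014,-0.0022,0.0002,0],[0,0,0,0,0,0,0]]';python3 arc.py 1
```

```text
time_s: 17.82
position: [0.645, -0.0512, 0.082]
tool_rot: [[-0.003, 1.0, 0.005], [1.0, 0.003, -0.0], [-0.0, 0.005, -1.0]]
ft_force: [1.9, 4.7, 7.7]
grip_width: 0.0123
gripper_force: 39.3
t=17.82 ang=-55.4 rad=29.3 z=82.0 Ftan=-4.2 Frad=-2.8 Fz=7.7 w=12.3 pos=[ 0.645  -0.0512]
time_s: 18.08
position: [0.6426, -0.0528, 0.0817]
tool_rot: [[-0.003, 1.0, 0.004], [1.0, 0.003, -0.0], [-0.0, 0.004, -1.0]]
ft_force: [1.3, 2.5, 8.3]
grip_width: 0.0123
gripper_force: 39.3
t=18.07 ang=-61.0 rad=29.3 z=81.7 Ftan=-2.4 Frad=-1.5 Fz=8.3 w=12.3 pos=[ 0.6426 -0.0528]
```

```bash
python3 -m jog '[[0,0,0,0,0,0,50],[0,0,0,0,0,0,50],[0,0,0,0,0,-0.045,50],[0,0,0,0,0,-0.02,50],[0,0,0,0.0555,-0.0067,0,50],[0,0,0,0.0555,-0.0067,0,50],[0,0,0,0.0555,-0.0067,0,50],[0,0,0,0,0,0,50],[0,0,0,0,0,0,50]]'; python3 arc.py 0 83 23 12
```

```text
time_s: 19.2
position: [0.621, 0.113, 0.1446]
tool_rot: [[-0.003, 1.0, -0.0], [1.0, 0.003, -0.001], [-0.001, -0.0, -1.0]]
ft_force: [1.6, 0.2, 0.3]
grip_width: 0.0425
gripper_force: 0.0
t=19.20 ang=85.7 rad=30.7 z=144.6 Ftan=1.6 Frad=0.3 Fz=0.3 w=42.5 pos=[0.621 0.113]
rows x,y tool mm: [[-0.4, 2.6], [-0.7, 2.5], [-0.9, 2.5], [-1.1, 2.4], [-1.3, 2.3], [-1.5, 2.2], [-1.7, 2.0], [-1.8, 1.9], [-2.0, 1.7], [-2.1, 1.5], [-2.3, 1.3], [-2.4, 1.1]] dz/row mm 0.17
```

```bash
python3 -m jog '[[0,0,0,0,0.001,0.03,50],[0,0,0,0,0,0.033,50],[0,0,0,0,0,0,50],[0,0,0,0,0,0,20],[0,0,0,0,0,0,0],[0,0,0,0,0,0,0]]'; python3 arc.py 0; python3 -m jog '[[0,0,0,-0.0004,0.0026,0.0002,0],[0,0,0,-0.0007,0.0025,0.0002,0],[0,0,0,-0.0009,0.0025,0.0002,0],[0,0,0,-0.0011,0.0024,0.0002,0],[0,0,0,-0.0013,0.0023,0.0002,0]]';python3 arc.py 0
```

```text
time_s: 19.95
position: [0.6225, 0.1133, 0.0832]
tool_rot: [[-0.003, 1.0, 0.002], [1.0, 0.003, -0.0], [-0.0, 0.002, -1.0]]
ft_force: [-1.2, -1.0, 5.7]
grip_width: 0.0121
gripper_force: 39.1
t=19.95 ang=82.9 rad=31.2 z=83.2 Ftan=-1.1 Frad=-1.1 Fz=5.7 w=12.1 pos=[0.6225 0.1133]
time_s: 20.58
position: [0.6342, 0.1088, 0.0821]
tool_rot: [[-0.003, 1.0, 0.0], [1.0, 0.003, -0.001], [-0.001, 0.0, -1.0]]
ft_force: [-4.2, -2.8, 8.2]
grip_width: 0.0123
gripper_force: 39.5
t=20.57 ang=59.6 rad=30.6 z=82.1 Ftan=-2.2 Frad=-4.5 Fz=8.2 w=12.3 pos=[0.6342 0.1088]
```

```bash
python3 -m jog '[[0,0,0,-0.0025,0.0016,0.0,0],[0,0,0,-0.0017,0.002,0,0],[0,0,0,-0.0018,0.0019,0.0002,0]]'; python3 arc.py 0; python3 -m jog '[[0,0,0,-0.002,0.0017,0.0002,0],[0,0,0,0,0,0,0]]';python3 arc.py 0
```

```text
time_s: 20.95
position: [0.6398, 0.1034, 0.0818]
tool_rot: [[-0.003, 1.0, 0.001], [1.0, 0.003, 0.0], [0.0, 0.001, -1.0]]
ft_force: [-3.8, -0.4, 6.8]
grip_width: 0.012
gripper_force: 39.5
t=20.95 ang=44.9 rad=29.8 z=81.8 Ftan=-2.4 Frad=-2.9 Fz=6.8 w=12.0 pos=[0.6398 0.1034]
time_s: 21.2
position: [0.6416, 0.1012, 0.0816]
tool_rot: [[-0.003, 1.0, 0.001], [1.0, 0.003, -0.0], [-0.0, 0.001, -1.0]]
ft_force: [-1.8, -0.8, 7.2]
grip_width: 0.0121
gripper_force: 39.3
t=21.20 ang=39.5 rad=29.6 z=81.6 Ftan=-0.5 Frad=-1.9 Fz=7.2 w=12.1 pos=[0.6416 0.1012]
```

```bash
python3 -m jog '[[0,0,0,0,0,0,50],[0,0,0,0,0,0,50],[0,0,0,0,0,-0.045,50],[0,0,0,0,0,-0.02,50],[0,0,0,-0.0413,-0.0318,0,50],[0,0,0,-0.0413,-0.0318,0,50],[0,0,0,-0.0413,-0.0318,0,50],[0,0,0,-0.0413,-0.0318,0,50],[0,0,0,0,0,0,50],[0,0,0,0,0,0,50]]'; python3 arc.py 2 -99 -159 12
```

```text
time_s: 22.45
position: [0.5152, -0.0641, 0.1455]
tool_rot: [[-0.003, 1.0, 0.001], [1.0, 0.003, 0.0], [0.0, 0.001, -1.0]]
ft_force: [-0.2, 0.4, 0.1]
grip_width: 0.0429
gripper_force: 0.0
t=22.45 ang=-97.5 rad=27.5 z=145.5 Ftan=0.3 Frad=-0.4 Fz=0.1 w=42.9 pos=[ 0.5152 -0.0641]
rows x,y tool mm: [[0.5, -2.6], [0.7, -2.5], [1.0, -2.4], [1.2, -2.3], [1.4, -2.2], [1.6, -2.1], [1.7, -2.0], [1.9, -1.8], [2.0, -1.6], [2.2, -1.4], [2.3, -1.2], [2.4, -1.0]] dz/row mm 0.17
```

```bash
python3 -m jog '[[0,0,0,-0.002,-0.0005,0.03,50],[0,0,0,0,0,0.034,50],[0,0,0,0,0,0,50],[0,0,0,0,0,0,20],[0,0,0,0,0,0,0],[0,0,0,0,0,0,0]]'; python3 arc.py 2; python3 -m jog '[[0,0,0,0.0005,-0.0026,0.0002,0],[0,0,0,0.0007,-0.0025,0.0002,0],[0,0,0,0.001,-0.0024,0.0002,0],[0,0,0,0.0012,-0.0023,0.0002,0],[0,0,0,0.0014,-0.0022,0.0002,0]]';python3 arc.py 2
```

```text
time_s: 23.2
position: [0.5149, -0.0664, 0.0825]
tool_rot: [[-0.003, 1.0, 0.002], [1.0, 0.003, -0.001], [-0.001, 0.002, -1.0]]
ft_force: [-1.2, 0.8, 5.6]
grip_width: 0.0123
gripper_force: 39.2
t=23.20 ang=-97.5 rad=29.8 z=82.5 Ftan=1.3 Frad=-0.6 Fz=5.6 w=12.3 pos=[ 0.5149 -0.0664]
time_s: 23.82
position: [0.5037, -0.0629, 0.0819]
tool_rot: [[-0.003, 1.0, 0.005], [1.0, 0.003, -0.003], [-0.003, 0.005, -1.0]]
ft_force: [-0.3, -4.9, 8.1]
grip_width: 0.0122
gripper_force: 39.4
t=23.82 ang=-120.2 rad=30.1 z=81.9 Ftan=-2.2 Frad=4.4 Fz=8.1 w=12.2 pos=[ 0.5037 -0.0629]
```

```bash
python3 -m jog '[[0,0,0,0.0008,-0.0026,0.0,0],[0,0,0,0.0017,-0.002,0,0],[0,0,0,0.0019,-0.0018,0.0002,0]]'; python3 arc.py 2; python3 -m jog '[[0,0,0,0.002,-0.0016,0.0002,0],[0,0,0,0,0,0,0]]';python3 arc.py 2
```

```text
time_s: 24.2
position: [0.4968, -0.058, 0.0813]
tool_rot: [[-0.003, 1.0, 0.003], [1.0, 0.003, -0.002], [-0.002, 0.003, -1.0]]
ft_force: [-0.7, -3.4, 8.4]
grip_width: 0.0124
gripper_force: 39.4
t=24.20 ang=-136.2 rad=30.6 z=81.3 Ftan=-2.0 Frad=2.9 Fz=8.4 w=12.4 pos=[ 0.4968 -0.058 ]
time_s: 24.45
position: [0.4946, -0.0558, 0.081]
tool_rot: [[-0.003, 1.0, 0.002], [1.0, 0.003, -0.002], [-0.002, 0.002, -1.0]]
ft_force: [-2.5, -3.2, 8.8]
grip_width: 0.0123
gripper_force: 39.5
t=24.45 ang=-141.9 rad=30.8 z=81.0 Ftan=-0.9 Frad=3.9 Fz=8.8 w=12.3 pos=[ 0.4946 -0.0558]
```

```bash
python3 arc.py 2 -142 -197 11; python3 -m jog '[[0,0,0,0.0018,-0.002,0,0],[0,0,0,0.0022,-0.0013,0,0],[0,0,0,0.0023,-0.0011,0,0],[0,0,0,0.0024,-0.0009,0.0002,0]]'; python3 arc.py 2
```

```text
t=24.45 ang=-141.9 rad=30.8 z=81.0 Ftan=-0.9 Frad=3.9 Fz=8.8 w=12.3 pos=[ 0.4946 -0.0558]
rows x,y tool mm: [[2.1, -1.5], [2.3, -1.3], [2.4, -1.1], [2.5, -0.9], [2.5, -0.7], [2.6, -0.5], [2.6, -0.3], [2.6, -0.0], [2.6, 0.2], [2.6, 0.4], [2.5, 0.7]] dz/row mm 0.17
time_s: 24.95
position: [0.4895, -0.0474, 0.0805]
tool_rot: [[-0.003, 1.0, 0.002], [1.0, 0.003, -0.002], [-0.002, 0.002, -1.0]]
ft_force: [-0.6, -5.7, 5.6]
grip_width: 0.012
gripper_force: 39.2
t=24.95 ang=-160.3 rad=31.2 z=80.5 Ftan=-5.2 Frad=2.5 Fz=5.6 w=12.0 pos=[ 0.4895 -0.0474]
```

```bash
python3 -m jog '[[0,0,0,0.0024,-0.001,0.0001,0],[0,0,0,0.0026,-0.0005,0.0001,0],[0,0,0,0,0,0,0]]'; python3 arc.py 2; python3 -m jog '[[0,0,0,0.0026,-0.0003,0.0002,0],[0,0,0,0.0026,0,0.0002,0],[0,0,0,0,0,0,0]]'; python3 arc.py 2
```

```text
time_s: 25.32
position: [0.4879, -0.0423, 0.0802]
tool_rot: [[-0.003, 1.0, 0.002], [1.0, 0.003, -0.002], [-0.002, 0.002, -1.0]]
ft_force: [-1.8, -6.5, 3.7]
grip_width: 0.0124
gripper_force: 39.1
t=25.32 ang=-170.0 rad=31.5 z=80.2 Ftan=-6.1 Frad=2.9 Fz=3.7 w=12.4 pos=[ 0.4879 -0.0423]
time_s: 25.7
position: [0.4874, -0.0383, 0.0801]
tool_rot: [[-0.004, 1.0, 0.001], [1.0, 0.004, -0.004], [-0.004, 0.001, -1.0]]
ft_force: [-4.4, -12.5, 8.2]
grip_width: 0.0123
gripper_force: 39.4
t=25.70 ang=-177.4 rad=31.5 z=80.1 Ftan=-12.3 Frad=4.9 Fz=8.2 w=12.3 pos=[ 0.4874 -0.0383]
```

```bash
python3 -m jog '[[0,0,0,0,0,0,50],[0,0,0,0,0,0,50],[0,0,0,0,0,-0.045,50],[0,0,0,0,0,-0.02,50],[0,0,0,0.035,0.0386,0,50],[0,0,0,0.035,0.0386,0,50],[0,0,0,0.035,0.0386,0,50],[0,0,0,0.035,0.0386,0,50],[0,0,0,0,0,0,50],[0,0,0,0,0,0,50]]'; python3 arc.py 0 39.5 -15 11
```

```text
time_s: 26.95
position: [0.6405, 0.1043, 0.1436]
tool_rot: [[-0.003, 1.0, -0.001], [1.0, 0.003, 0.0], [0.0, -0.001, -1.0]]
ft_force: [0.4, -0.3, -0.9]
grip_width: 0.0423
gripper_force: 0.0
t=26.95 ang=45.1 rad=30.9 z=143.6 Ftan=0.5 Frad=0.0 Fz=-0.9 w=42.3 pos=[0.6405 0.1043]
rows x,y tool mm: [[-2.1, 1.6], [-2.2, 1.4], [-2.3, 1.2], [-2.4, 1.0], [-2.5, 0.8], [-2.5, 0.6], [-2.6, 0.3], [-2.6, 0.1], [-2.6, -0.1], [-2.6, -0.3], [-2.5, -0.6]] dz/row mm 0.17
```

```bash
python3 -m jog '[[0,0,0,-0.003,0.0005,0.03,50],[0,0,0,0,0,0.034,50],[0,0,0,0,0,0,50],[0,0,0,0,0,0,20],[0,0,0,0,0,0,0],[0,0,0,0,0,0,0]]'; python3 arc.py 0; python3 -m jog '[[0,0,0,-0.0021,0.0016,0,0],[0,0,0,-0.0022,0.0014,0,0],[0,0,0,-0.0023,0.0012,0.0002,0],[0,0,0,-0.0024,0.001,0.0002,0]]';python3 arc.py 0
```

```text
time_s: 27.7
position: [0.6417, 0.1011, 0.0819]
tool_rot: [[-0.003, 1.0, 0.002], [1.0, 0.003, -0.0], [-0.0, 0.002, -1.0]]
ft_force: [-3.2, -0.5, 6.3]
grip_width: 0.0126
gripper_force: 39.1
t=27.70 ang=39.0 rad=29.6 z=81.9 Ftan=-1.6 Frad=-2.7 Fz=6.3 w=12.6 pos=[0.6417 0.1011]
time_s: 28.2
position: [0.646, 0.0928, 0.0812]
tool_rot: [[-0.003, 1.0, -0.001], [1.0, 0.003, 0.001], [0.001, -0.001, -1.0]]
ft_force: [-8.0, 3.1, 7.8]
grip_width: 0.0121
gripper_force: 39.3
t=28.20 ang=20.9 rad=29.2 z=81.2 Ftan=-5.7 Frad=-6.3 Fz=7.8 w=12.1 pos=[0.646  0.0928]
```

```bash
python3 -m jog '[[0,0,0,-0.0028,-0.0007,0,0],[0,0,0,-0.0025,0.0006,0.0001,0],[0,0,0,0,0,0,0]]'; python3 arc.py 0
```

```text
time_s: 28.58
position: [0.6467, 0.0885, 0.0813]
tool_rot: [[-0.004, 1.0, 0.001], [1.0, 0.004, 0.003], [0.003, 0.001, -1.0]]
ft_force: [-4.2, 6.3, 5.4]
grip_width: 0.0124
gripper_force: 39.1
t=28.57 ang=12.3 rad=28.6 z=81.3 Ftan=-7.1 Frad=-2.8 Fz=5.4 w=12.4 pos=[0.6467 0.0885]
```

```bash
python3 -m jog '[[0,0,0,-0.0022,0.0002,0,0],[0,0,0,0,0,0,0]]'; python3 arc.py 0
```

```text
time_s: 28.82
position: [0.6469, 0.087, 0.0812]
tool_rot: [[-0.004, 1.0, 0.001], [1.0, 0.004, 0.004], [0.004, 0.001, -1.0]]
ft_force: [-3.5, 9.7, 5.3]
grip_width: 0.0124
gripper_force: 39.1
t=28.82 ang=9.2 rad=28.5 z=81.2 Ftan=-10.1 Frad=-1.9 Fz=5.3 w=12.4 pos=[0.6469 0.087 ]
```

```bash
python3 -m jog '[[0,0,0,0,0,0,50],[0,0,0,0,0,0,50],[0,0,0,0,0,-0.045,50],[0,0,0,0,0,-0.02,50],[0,0,0,-0.046,-0.001,0,50],[0,0,0,-0.046,-0.001,0,50],[0,0,0,-0.0455,-0.001,0,50],[0,0,0,0,0,0,50],[0,0,0,0,0,0,50]]'; python3 arc.py 1 -61 -111 10
```

```text
time_s: 29.95
position: [0.6444, -0.0526, 0.1447]
tool_rot: [[-0.003, 1.0, 0.0], [1.0, 0.003, 0.0], [0.0, 0.0, -1.0]]
ft_force: [-0.7, -0.3, -1.0]
grip_width: 0.0426
gripper_force: 0.0
t=29.95 ang=-57.9 rad=30.1 z=144.7 Ftan=0.8 Frad=-0.1 Fz=-1.0 w=42.6 pos=[ 0.6444 -0.0526]
rows x,y tool mm: [[-1.2, -2.3], [-1.0, -2.4], [-0.7, -2.5], [-0.5, -2.6], [-0.3, -2.6], [-0.1, -2.6], [0.2, -2.6], [0.4, -2.6], [0.6, -2.5], [0.8, -2.5]] dz/row mm 0.17
```

```bash
python3 -m jog '[[0,0,0,0,-0.002,0.03,50],[0,0,0,0,0,0.0345,50],[0,0,0,0,0,0,50],[0,0,0,0,0,0,20],[0,0,0,0,0,0,0],[0,0,0,0,0,0,0]]'; python3 arc.py 1; python3 -m jog '[[0,0,0,-0.0012,-0.0023,0,0],[0,0,0,-0.001,-0.0024,0,0],[0,0,0,-0.0007,-0.0025,0.0002,0],[0,0,0,-0.0005,-0.0026,0.0002,0]]';python3 arc.py 1
```

```text
time_s: 30.7
position: [0.643, -0.0528, 0.0818]
tool_rot: [[-0.003, 1.0, 0.003], [1.0, 0.003, -0.001], [-0.001, 0.003, -1.0]]
ft_force: [-1.2, 0.8, 6.7]
grip_width: 0.0122
gripper_force: 39.2
t=30.70 ang=-60.4 rad=29.5 z=81.8 Ftan=0.6 Frad=-1.3 Fz=6.7 w=12.2 pos=[ 0.643  -0.0528]
time_s: 31.2
position: [0.6341, -0.0564, 0.0814]
tool_rot: [[-0.003, 1.0, 0.005], [1.0, 0.003, -0.001], [-0.001, 0.005, -1.0]]
ft_force: [4.7, 2.0, 5.8]
grip_width: 0.0122
gripper_force: 39.2
t=31.20 ang=-79.0 rad=29.8 z=81.4 Ftan=-5.0 Frad=-1.0 Fz=5.8 w=12.2 pos=[ 0.6341 -0.0564]
```

```bash
python3 -m jog '[[0,0,0,-0.0002,-0.0026,0,0],[0,0,0,0,-0.0026,0.0002,0],[0,0,0,0,0,0,0]]'; python3 arc.py 1
```

```text
time_s: 31.58
position: [0.6303, -0.0569, 0.0814]
tool_rot: [[-0.003, 1.0, 0.009], [1.0, 0.003, -0.001], [-0.001, 0.009, -1.0]]
ft_force: [9.2, 2.1, 2.7]
grip_width: 0.012
gripper_force: 39.0
t=31.57 ang=-86.4 rad=29.8 z=81.4 Ftan=-9.3 Frad=-1.5 Fz=2.7 w=12.0 pos=[ 0.6303 -0.0569]
```

```bash
python3 -m jog '[[0,0,0,0.0001,-0.0014,0,0],[0,0,0,0,0,0,0]]'; python3 arc.py 1; python3 -m jog '[[0,0,0,0,0,0,50],[0,0,0,0,0,0,50],[0,0,0,0,0,-0.045,50],[0,0,0,0,0,-0.02,50],[0,0,0,0.0382,-0.0345,0,50],[0,0,0,0.0382,-0.0345,0,50],[0,0,0,0.0382,-0.0345,0,50],[0,0,0,0.0382,-0.0345,0,50],[0,0,0,0,0,0,50],[0,0,0,0,0,0,50]]'; python3 arc.py 3 130.7 81 10
```

```text
time_s: 31.82
position: [0.6294, -0.0569, 0.0814]
tool_rot: [[-0.003, 1.0, 0.01], [1.0, 0.003, -0.002], [-0.002, 0.01, -1.0]]
ft_force: [11.4, 0.8, 2.2]
grip_width: 0.0121
gripper_force: 39.1
t=31.82 ang=-88.1 rad=29.8 z=81.4 Ftan=-11.4 Frad=-0.5 Fz=2.2 w=12.1 pos=[ 0.6294 -0.0569]
time_s: 33.08
position: [0.4878, 0.0958, 0.1447]
tool_rot: [[-0.003, 1.0, 0.0], [1.0, 0.003, -0.0], [-0.0, 0.0, -1.0]]
ft_force: [0.9, -0.3, -0.1]
grip_width: 0.0423
gripper_force: 0.0
t=33.08 ang=132.7 rad=31.4 z=144.7 Ftan=0.5 Frad=-0.9 Fz=-0.1 w=42.3 pos=[0.4878 0.0958]
rows x,y tool mm: [[1.6, 2.0], [1.4, 2.2], [1.2, 2.3], [1.0, 2.4], [0.8, 2.5], [0.6, 2.5], [0.4, 2.6], [0.2, 2.6], [-0.1, 2.6], [-0.3, 2.6]] dz/row mm 0.17
```

```bash
python3 -m jog '[[0,0,0,0.0005,0.001,0.03,50],[0,0,0,0,0,0.0345,50],[0,0,0,0,0,0,50],[0,0,0,0,0,0,20],[0,0,0,0,0,0,0],[0,0,0,0,0,0,0]]'; python3 arc.py 3; python3 -m jog '[[0,0,0,0.0016,0.002,0,0],[0,0,0,0.0014,0.0022,0,0],[0,0,0,0.0012,0.0023,0.0002,0],[0,0,0,0.001,0.0024,0.0002,0]]';python3 arc.py 3
```

```text
time_s: 33.83
position: [0.489, 0.0965, 0.0811]
tool_rot: [[-0.003, 1.0, 0.002], [1.0, 0.003, -0.0], [-0.0, 0.002, -1.0]]
ft_force: [-2.4, 0.6, 8.2]
grip_width: 0.0121
gripper_force: 39.2
t=33.83 ang=130.3 rad=31.2 z=81.1 Ftan=-1.4 Frad=2.0 Fz=8.2 w=12.1 pos=[0.489  0.0965]
time_s: 34.33
position: [0.4979, 0.1015, 0.0803]
tool_rot: [[-0.003, 1.0, 0.001], [1.0, 0.003, -0.001], [-0.001, 0.001, -1.0]]
ft_force: [-3.1, -2.4, 8.9]
grip_width: 0.0125
gripper_force: 39.5
t=34.33 ang=111.3 rad=30.9 z=80.3 Ftan=-3.8 Frad=-1.1 Fz=8.9 w=12.5 pos=[0.4979 0.1015]
```

```bash
python3 -m jog '[[0,0,0,0.0008,0.0025,-0.0005,0],[0,0,0,0.0006,0.0025,0,0],[0,0,0,0,0,0,0]]'; python3 arc.py 3
```

```text
time_s: 34.7
position: [0.5016, 0.1024, 0.0803]
tool_rot: [[-0.003, 1.0, -0.002], [1.0, 0.003, -0.002], [-0.002, -0.002, -1.0]]
ft_force: [-6.1, -4.5, 6.6]
grip_width: 0.0124
gripper_force: 39.3
t=34.70 ang=104.2 rad=30.7 z=80.3 Ftan=-7.0 Frad=-2.9 Fz=6.6 w=12.4 pos=[0.5016 0.1024]
```

```bash
python3 -m jog '[[0,0,0,0,0.0025,0,0],[0,0,0,0,0,0,0]]'; python3 arc.py 3
```

```text
time_s: 34.95
position: [0.5034, 0.1027, 0.0803]
tool_rot: [[-0.003, 1.0, -0.004], [1.0, 0.003, -0.001], [-0.001, -0.004, -1.0]]
ft_force: [-7.2, -4.7, 7.7]
grip_width: 0.0125
gripper_force: 39.6
t=34.95 ang=100.7 rad=30.5 z=80.3 Ftan=-7.9 Frad=-3.3 Fz=7.7 w=12.5 pos=[0.5034 0.1027]
```

```bash
python3 -m jog '[[0,0,0,-0.0005,0.002,-0.0005,0],[0,0,0,0,0,0,0]]'; python3 arc.py 3
```

```text
time_s: 35.2
position: [0.5043, 0.1026, 0.0803]
tool_rot: [[-0.003, 1.0, -0.007], [1.0, 0.003, -0.0], [-0.0, -0.007, -1.0]]
ft_force: [-10.6, -3.1, 6.8]
grip_width: 0.0124
gripper_force: 39.5
t=35.20 ang=99.1 rad=30.3 z=80.3 Ftan=-10.9 Frad=-1.4 Fz=6.8 w=12.4 pos=[0.5043 0.1026]
```

```bash
python3 -m jog '[[0,0,0,0,0,0,50],[0,0,0,0,0,0,50],[0,0,0,0,0,-0.045,50],[0,0,0,0,0,-0.02,50],[0,0,0,-0.047,-0.0063,0,50],[0,0,0,-0.047,-0.0063,0,50],[0,0,0,-0.047,-0.0063,0,50],[0,0,0,0,0,0,50],[0,0,0,0,0,0,50]]'; python3 arc.py 2
```

```text
time_s: 36.33
position: [0.4886, -0.0381, 0.1456]
tool_rot: [[-0.003, 1.0, 0.0], [1.0, 0.003, 0.0], [0.0, 0.0, -1.0]]
ft_force: [0.1, -0.8, -0.1]
grip_width: 0.043
gripper_force: 0.0
t=36.33 ang=-177.7 rad=30.2 z=145.6 Ftan=-0.8 Frad=-0.1 Fz=-0.1 w=43.0 pos=[ 0.4886 -0.0381]
```

Grip and push gently in small steps.

```bash
python3 -m jog '[[0,0,0,0,-0.0005,0.03,50],[0,0,0,0,0,0.035,50],[0,0,0,0,0,0,50],[0,0,0,0,0,0,20],[0,0,0,0,0,0,0],[0,0,0,0,0,0,0]]'; python3 arc.py 2; python3 -m jog '[[0,0,0,0.002,0,0,0],[0,0,0,0,0,0,0]]';python3 arc.py 2;  python3 -m jog '[[0,0,0,0.0012,0,0,0],[0,0,0,0,0,0,0]]';python3 arc.py 2
```

```text
time_s: 37.08
position: [0.4875, -0.0382, 0.082]
tool_rot: [[-0.003, 1.0, 0.0], [1.0, 0.003, -0.0], [-0.0, 0.0, -1.0]]
ft_force: [-5.3, -0.7, 7.1]
grip_width: 0.0125
gripper_force: 38.9
t=37.08 ang=-177.6 rad=31.3 z=82.0 Ftan=-0.4 Frad=5.4 Fz=7.1 w=12.5 pos=[ 0.4875 -0.0382]
time_s: 37.33
position: [0.4876, -0.0376, 0.0821]
tool_rot: [[-0.004, 1.0, 0.0], [1.0, 0.004, -0.003], [-0.003, 0.0, -1.0]]
ft_force: [-6.6, -8.9, 5.8]
grip_width: 0.012
gripper_force: 39.0
t=37.33 ang=-178.6 rad=31.2 z=82.1 Ftan=-8.7 Frad=6.8 Fz=5.8 w=12.0 pos=[ 0.4876 -0.0376]
time_s: 37.58
position: [0.4876, -0.0373, 0.0821]
tool_rot: [[-0.004, 1.0, -0.0], [1.0, 0.004, -0.005], [-0.005, -0.0, -1.0]]
ft_force: [-6.9, -14.1, 5.2]
grip_width: 0.0124
gripper_force: 39.0
t=37.58 ang=-179.3 rad=31.2 z=82.1 Ftan=-14.1 Frad=7.1 Fz=5.2 w=12.4 pos=[ 0.4876 -0.0373]
```

```bash
python3 -m jog '[[0,0,0,-0.002,0,0,0],[0,0,0,0,0,0,50],[0,0,0,0,0,0,50],[0,0,0,0,0,-0.045,50],[0,0,0,0,0,-0.02,50],[0,0,0,0.0308,0.0402,0,50],[0,0,0,0.0308,0.0402,0,50],[0,0,0,0.0308,0.0402,0,50],[0,0,0,0.0308,0.0402,0,50],[0,0,0,0,0,0,50]]'; python3 arc.py 0
```

```text
time_s: 38.83
position: [0.6499, 0.0889, 0.1448]
tool_rot: [[-0.006, 1.0, 0.001], [1.0, 0.006, 0.0], [0.0, 0.001, -1.0]]
ft_force: [-1.3, -0.2, -1.3]
grip_width: 0.0427
gripper_force: 0.0
t=38.83 ang=11.7 rad=31.8 z=144.8 Ftan=-0.1 Frad=-1.3 Fz=-1.3 w=42.7 pos=[0.6499 0.0889]
```

```bash
python3 -m jog '[[0,0,0,-0.0018,-0.003,0.03,50],[0,0,0,0,0,0.034,50],[0,0,0,0,0,0,50],[0,0,0,0,0,0,20],[0,0,0,0,0,0,0],[0,0,0,0,0,0,0]]'; python3 arc.py 0; python3 -m jog '[[0,0,0,-0.002,0.0002,0,0],[0,0,0,0,0,0,0]]';python3 arc.py 0
```

```text
time_s: 39.58
position: [0.6465, 0.0846, 0.0836]
tool_rot: [[-0.003, 1.0, 0.004], [1.0, 0.003, -0.0], [-0.0, 0.004, -1.0]]
ft_force: [1.3, 0.3, 7.3]
grip_width: 0.0121
gripper_force: 39.4
t=39.58 ang=4.4 rad=27.9 z=83.6 Ftan=-0.2 Frad=1.3 Fz=7.3 w=12.1 pos=[0.6465 0.0846]
time_s: 39.83
position: [0.6465, 0.0842, 0.0835]
tool_rot: [[-0.003, 1.0, 0.004], [1.0, 0.003, 0.003], [0.003, 0.004, -1.0]]
ft_force: [0.3, 6.7, 6.7]
grip_width: 0.0122
gripper_force: 39.4
t=39.83 ang=3.6 rad=27.8 z=83.5 Ftan=-6.6 Frad=0.8 Fz=6.7 w=12.2 pos=[0.6465 0.0842]
```

```bash
python3 -m jog '[[0,0,0,-0.0012,0,0,0],[0,0,0,0,0,0,0]]';python3 arc.py 0
```

```text
time_s: 40.08
position: [0.6465, 0.0839, 0.0836]
tool_rot: [[-0.004, 1.0, 0.004], [1.0, 0.004, 0.004], [0.004, 0.004, -1.0]]
ft_force: [2.0, 11.0, 6.8]
grip_width: 0.012
gripper_force: 39.4
t=40.08 ang=3.0 rad=27.8 z=83.6 Ftan=-10.9 Frad=2.5 Fz=6.8 w=12.0 pos=[0.6465 0.0839]
```

```bash
python3 -m jog '[[0,0,0,0.002,0,0,0],[0,0,0,0,0,0,50],[0,0,0,0,0,0,50],[0,0,0,0,0,-0.045,50],[0,0,0,0,0,-0.02,50],[0,0,0,-0.0465,-0.0058,0,50],[0,0,0,-0.0465,-0.0058,0,50],[0,0,0,-0.0465,-0.0058,0,50],[0,0,0,0,0,0,50],[0,0,0,0,0,0,50]]'; python3 arc.py 1
```

```text
time_s: 41.32
position: [0.6285, -0.0558, 0.1465]
tool_rot: [[-0.003, 1.0, -0.001], [1.0, 0.003, 0.0], [0.0, -0.001, -1.0]]
ft_force: [-0.2, 0.6, -0.2]
grip_width: 0.0427
gripper_force: 0.0
t=41.33 ang=-89.9 rad=28.6 z=146.5 Ftan=0.2 Frad=-0.6 Fz=-0.2 w=42.7 pos=[ 0.6285 -0.0558]
```

```bash
python3 -m jog '[[0,0,0,-0.001,0.001,0.03,50],[0,0,0,0,0,0.035,50],[0,0,0,0,0,0,50],[0,0,0,0,0,0,20],[0,0,0,0,0,0,0],[0,0,0,0,0,0,0]]'; python3 arc.py 1; python3 -m jog '[[0,0,0,0,-0.002,0,0],[0,0,0,0,0,0,0]]';python3 arc.py 1
```

```text
time_s: 42.08
position: [0.6301, -0.0569, 0.0833]
tool_rot: [[-0.003, 1.0, 0.002], [1.0, 0.003, -0.0], [-0.0, 0.002, -1.0]]
ft_force: [-2.7, 1.7, 6.7]
grip_width: 0.0122
gripper_force: 39.1
t=42.08 ang=-86.7 rad=29.8 z=83.3 Ftan=2.6 Frad=-1.9 Fz=6.7 w=12.2 pos=[ 0.6301 -0.0569]
time_s: 42.32
position: [0.6296, -0.057, 0.0834]
tool_rot: [[-0.003, 1.0, 0.007], [1.0, 0.003, -0.0], [-0.001, 0.007, -1.0]]
ft_force: [5.1, 3.1, 2.9]
grip_width: 0.0121
gripper_force: 39.1
t=42.33 ang=-87.7 rad=29.8 z=83.4 Ftan=-5.3 Frad=-2.8 Fz=2.9 w=12.1 pos=[ 0.6296 -0.057 ]
```

```bash
python3 -m jog '[[0,0,0,0,-0.0016,0,0],[0,0,0,0,0,0,0]]';python3 arc.py 1; python3 -m jog '[[0,0,0,0,0.0015,0,0],[0,0,0,0,0,0,50],[0,0,0,0,0,0,50],[0,0,0,0,0,-0.045,50],[0,0,0,0,0,-0.045,50],[0,0,0,0.04,-0.05,-0.04,50],[0,0,0,0.05,-0.06,0,50],[0,0,0,0.06,-0.06,0,50],[0,0,0,0.06,-0.05,0,50],[0,0,0,0.06,0,0,50]]'; python3 -m jog '[[0,0,0,0.05,0,0,50],[0,0,0,0.05,0,0,50],[0,0,0,0.05,0,0,50],[0,0,0,0,0,0,50]]'; python3 - <<'E'
from h import *
a=optics.get_image("top")["pixels"][165:240,235:310,::-1]; b=optics.get_image("scene")["pixels"][180:280,255:355,::-1]
cv2.imwrite("pics/crop2.png",np.hstack([cv2.resize(a,(400,400),interpolation=2),cv2.resize(b,(400,400),interpolation=2)]))
E
```

```text
time_s: 42.58
position: [0.6291, -0.057, 0.0835]
tool_rot: [[-0.003, 1.0, 0.009], [1.0, 0.003, -0.001], [-0.001, 0.009, -1.0]]
ft_force: [10.8, 3.0, 0.7]
grip_width: 0.012
gripper_force: 39.1
t=42.58 ang=-88.6 rad=29.8 z=83.5 Ftan=-10.8 Frad=-2.8 Fz=0.7 w=12.0 pos=[ 0.6291 -0.057 ]
time_s: 43.82
position: [0.4506, 0.1685, 0.2052]
tool_rot: [[-0.002, 1.0, -0.001], [1.0, 0.002, -0.0], [-0.0, -0.001, -1.0]]
ft_force: [1.9, -0.7, -0.1]
grip_width: 0.0428
gripper_force: 0.0
time_s: 44.32
position: [0.4519, 0.3201, 0.2043]
tool_rot: [[-0.007, 1.0, -0.001], [1.0, 0.007, -0.0], [-0.0, -0.001, -1.0]]
ft_force: [0.4, -0.4, -1.0]
grip_width: 0.0426
gripper_force: 0.0
```

View pics/crop2.png

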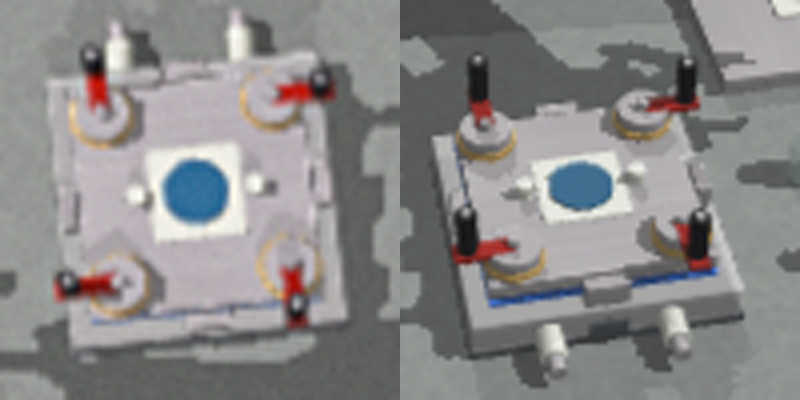

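The top crop shows all four cranks turned by about the same angle, with handles at (92,55), (320,82), (297,308) and (68,284). The cover is level and nothing touches the arm.

```bash
python3 -c "
from rig import job; print(job.close_job())"
```

```text
the job is handed in; nothing more can be done
None
```

I closed the flow cell and handed the job in at about 44 s of the 72 s allowed. All four screws were tightened crosswise in three rounds, each with a last reading of 10.8 to 14.1 N of push at the handle. The highest was one re-check push of 14.1 N, above the 13 N snug limit but under the 17 N overload. The cover looks level in the last picture, but the hand-in returned no verdict.

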